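# Lock the jam nut of a set height gauge and take out the gauge block

## Task

The height gauge has just been set over the gauge block. Run its brass jam nut down (clockwise) until it meets the washer on the blue frame and nip it up about a tenth of a turn further to lock the setting, without turning the spindle. Then slide the gauge block out from under the spindle, without forcing it against the gauge, and lay it flat on the grey reference plate; leave the vial, the loupe and the feeler gauge where they are.

Things in the scene. Friction and masses are not known exactly. Their poses are not given: they have to be found in the camera images.
- gauge_frame: Blue C-frame of an adjustable height gauge, fixed. Origin: underside, on the spindle axis; x points from spindle to column, y along the gauge block, z up. Foot plate 12 mm thick, x -40 to 80, y -50 to 90 mm. Column x 35 to 75 mm, 61 mm high. Arm over the block: 36 mm wide (y), underside 42, top 60 mm high, reaches to x = -23 mm.
- nut_centre (a point): Centre of the brass hexagon jam nut: 41 mm across flats, 16 mm thick, axis vertical. The point turns with the nut; its x axis is square to a pair of flats (so are the directions 60 degrees on). It starts 1/4 to 1/2 turn loose; right-hand thread, 3 mm a turn: clockwise from above runs it down, freely (under 0.1 Nm) until it meets the washer. Where that is must be felt as torque.
- boss_top (a point): Top of the brass spring washer on the threaded boss (32 mm across), on the spindle axis, 74 mm above the bench. Axes as the frame's. The nut first touches it with its centre 8 mm above this point; past that the nut sinks 0.48 mm a rad (too fine for the poses) and turning it takes 0.25 Nm + 0.8 Nm per rad. Of this up to 0.5 Nm is friction that fades once turning stops; a nut turned 0.6 rad past springs back to 0.3 rad when let go, and stays.
- spindle_rim (a point): Point on the rim of the steel spindle's top face, 12.5 mm from its axis, 101 mm above the bench; the spindle passes through nut and boss. It sits stiffly in its thread and must not turn, which loses the setting: the nut drags it round if turned with more than 1.1 Nm, about 1 rad past first touch. Stopping about 0.6 rad past, when 0.2 to 0.3 Nm still stands on the hand at rest, is right.
- block_centre (a point): Centre of the loose steel gauge block, 90 mm long (its y axis) x 16 mm wide (x) x 25 mm high, about 0.28 kg. It lies on the foot plate under the spindle, which clears it by 0.3 mm (a sliding fit). It must be drawn out level along the frame's +y, until this point is 58 mm or more from the spindle axis, before it is lifted.
- block_grip (a point): Middle of the black sleeve at the +y end of the gauge block, 25 mm from the block's centre, half-way up (12.5 mm above the foot plate). The sleeve is 30 mm long, 16 mm wide and stands clear of the arm.
- plate_top (a point): Centre of the top face of the grey reference plate, 134 mm (x) x 198 mm (y) x 15 mm, fixed; its top is 15 mm above the bench.
- glue_vial: Small brown vial with black cap, 24 mm across, 54 mm high; bystander. Origin at its foot.
- green_loupe: Green loupe, 39 mm across, 30 mm high; bystander. Origin at its foot.
- feeler: Folded feeler gauge, 13 x 93 x 13 mm; bystander. Origin at its underside.
Things that resemble listed ones, but are neither listed nor needed, are in the scene too. Of the things like the part that bears block_centre, leave any that is green; of the rest the smaller one is meant.

How it is judged (in metres and radians):
On the way, in this order (a step that is already met when the one before it is completed fails the run):
1. the jam nut is down and nipped up on the washer while the gauge block still lies under the spindle (z of nut_centre in the frame of boss_top below 0.0079 m and distance of block_centre from where it was at the start of the episode below 0.01 m), for 0.2 s.
2. the gauge block is clear of the spindle, still low over the foot plate, having been drawn out level (y of block_centre in the frame of gauge_frame above 0.058 m and height (world z) of block_centre below 0.07 m), for 0.05 s.
3. the gauge block lies on the reference plate (x of block_centre in the frame of plate_top between -0.06 and 0.06 m and y of block_centre in the frame of plate_top between -0.085 and 0.085 m and z of block_centre in the frame of plate_top between 0.0105 and 0.0155 m and angle between block_centre's own z axis and vertical below 0.1 rad), for 0.2 s.
At the end, for the whole second after the job is handed in: the nut's centre is less than 7.9 mm above the washer's free top (8.0 mm at first touch), that is, tightened at least about 0.2 rad past contact; the gauge block lies flat (within 0.1 rad) at rest on the reference plate, its centre within 60 mm (x) and 85 mm (y) of the plate's centre, released (all of step 3 and z of nut_centre in the frame of boss_top below 0.0079 m and linear speed of gauge_block below 0.02 m/s and contact force between the fingers and gauge_block below 0.1 N and contact force between the fingers and gauge_frame below 0.1 N).
It fails at once if the spindle is turned (its rim moves more than 1.5 mm) (distance of spindle_rim from where it was at the start of the episode above 0.0015 m).
It fails at once if the gauge block is forced against the gauge with more than 22 N (contact force between gauge_block and gauge_frame above 22 N).
It fails at once if the vial is shifted more than 20 mm (distance of glue_vial from where it was at the start of the episode above 0.02 m).
It fails at once if the loupe is shifted more than 20 mm (distance of green_loupe from where it was at the start of the episode above 0.02 m).
It fails at once if the feeler gauge is shifted more than 20 mm (distance of feeler from where it was at the start of the episode above 0.02 m).
It also fails if it takes over 72 s, if anything falls off the work surface, if the arm or the gripper's body presses on something with over 40 N, if the wrist force passes 120 N, or if a joint passes its speed limit or range.

## Robot

A 7-joint arm with a two-finger parallel gripper is mounted at the origin on a cart in front of the work surface, level with it; the furniture and walls round the work are solid. World frame = base frame: x ahead of the robot, y to its left, z up, the work surface at z = 0. Lengths are in mm, angles in rad, forces in N, time in s.
With the tool pointing down it reaches from about 375 to 925 mm from the base axis. Payload 3.1 kg.
Tool frame: the origin (TCP) lies on the centre line of the jaws, within the pads' length; the fingertips stand 25 mm ahead of it and the grasp point (between the pads) lies 6 mm ahead of it; z points along the fingers, y is the line along which they close (so a half turn about z gives the same grasp; the last joint's range is limited). The gripper opens to 85 mm and grips with 20 to 120 N. Pads are 22 mm wide; open, the fingers measure 114 mm over their backs; the gripper's body (76 mm by 85 mm) begins 54 mm behind the grasp point. The pads swing forward as they close: fully open they stand 13 mm farther back than shut.
Start: joints at [-1.398, 0.383, 0.044, 1.598, -0.018, 1.161, -0.05], TCP at [173.854, 626.321, 256.269] pointing down, gripper open.
Joint ranges: [-2.61, 2.61], [-0.41, 2.15], [-1.48, 1.57], [0, 2.5], [-1.57, 4.71], [0.05, 1.97], [-2.85, 2.85]. Speed limits (rad/s): [2.79, 2.79, 3.14, 3.14, 3.14, 3.14, 3.14].

## Interface

Orientations are given as a unit quaternion [w, x, y, z].
In Python, from workcell import get_obs, vision, order gives the robot as it stands.
- The arm moves only by the tool servo_tool, never from a script. Its argument "motion" is text: rows parted by semicolons, each of 5 numbers parted by spaces: the shift along the world's x, y, z as a fraction of full scale, then the turn about the world's z as a fraction of full scale, then the opening, from -1 (shut) to 1 (fully open), so that 0 is half open. A call has 1 to 8 rows; each row is the pose to reach, as a shift and turn from the pose commanded when the call began, turning the shorter way round; what a row does not reach only later rows make up. Full scale, the value 1, is 800 mm for a shift and pi rad for a turn. A row lasts 1/12 s, in which the tool goes at most 41.7 mm and 7.16 degrees, less where a joint would pass 70% of its speed; a pose out of reach is approached as far as the arm can. A call with a number of a shift or a turn outside -1 to 1 is refused whole. A call with a gripper value outside its range is refused whole. The fingers move at their own pace and stop on an object; "squeeze" is the grip in N (left out, the last holds). Time passes only in rows, so rows that repeat a pose let the fingers close. It gives the time, the measured TCP pose, the force, the opening and the grip force at its end, in the units of the state.
- get_obs(): the state, without advancing time (a new reading comes with each control period).
- vision.capture(name): name is "scene" or "top"; returns a dict with "image" (384x512x3 uint8, blue, green, red), "z_map" (384x512 float32, mm along the optical axis (not along the pixel's ray), 0 where there is no reading), "fx", "fy", "cx", "cy" (pixels), "rvec" (rotation vector, rad) and "tvec" (3), from world to camera coordinates, as OpenCV has them. Camera axes: x right, y down, z forward; pixel columns grow to the right and rows downward; lengths in mm; the calibration is good to about 2 mm. A picture is of the moment at which its call begins.
- order.sign_off(): hands the job in; it is judged then, once.
The state is a dict: "clock": time; "qpos": joint angles; "qvel": joint speeds; "effort": joint torques, N m; "position": TCP position; "orientation": TCP orientation; "force": force on the tool from outside, world axes, zero at the start; "torque": the same for the moment, N m; "grip_width": opening from 0.0 (shut) to 1.0 (fully open); "grip_force": force on a finger pad.
Only numpy, scipy, OpenCV 4.12 (cv2) and the standard library are available. Lean on these libraries where they do the work, as an engineer would, in place of code of your own. Each camera call takes 0.05 s, during which the arm holds its last target. There are 200 camera calls.

## Working session

There is one attempt and no reset: what is moved stays moved. The work goes in short steps, Python scripts to look and compute and a tool call to move; the robot and the scene stay as the last step left them, time stands still between calls to the robot, and variables do not carry over. Pictures are saved under pics/ and viewed, at most 10 in all, crops included, and the job is handed in when it is done.

Besides the shell and the picture viewer there is one more tool, called in YAML: its name, and indented under it one key for each argument. servo_tool: Moves the arm, as the interface text tells. Its arguments: {"type":"object","properties":{"motion":{"type":"string"},"squeeze":{"type":"number"}},"required":["motion"]}

```bash
mkdir -p pics; cat > h.py <<'E'
import numpy as np, cv2
from workcell import get_obs, vision, order
def cap(n):
    c=vision.capture(n); R=cv2.Rodrigues(np.array(c['rvec'],float))[0]; t=np.array(c['tvec'],float).ravel()
    c['R']=R; c['t']=t; c['C']=-R.T@t; return c
def ray(c,u,v,z):
    d=c['R'].T@np.array([(u-c['cx'])/c['fx'],(v-c['cy'])/c['fy'],1]); return c['C']+d*(z-c['C'][2])/d[2]
def cloud(c):
    v,u=np.mgrid[:384,:512]; Z=c['z_map']; P=np.stack([(u-c['cx'])/c['fx']*Z,(v-c['cy'])/c['fy']*Z,Z],-1)
    return (P-c['t'])@c['R']
E
python3 - <<'E'
from h import *
a=cap('top');b=cap('scene')
cv2.imwrite('pics/a.png',cv2.resize(a['image'],(800,600)))
cv2.imwrite('pics/b.png',cv2.resize(b['image'],(800,600)))
print(a['C'],b['C'],a['fx'],a['R'],b['R']); print(get_obs())
E
```

```text
[ 378.48111126   45.55342226 1171.12758847] [ 111.95745424 -462.82633838  701.2431036 ] 451.5164441990186 [[ 0.02715953 -0.99959789  0.00815025]
 [-0.98746498 -0.02809626 -0.15531745]
 [ 0.15548398 -0.00382974 -0.98783099]] [[ 7.46680173e-01 -6.65183218e-01  7.14167012e-05]
 [-4.44350709e-01 -4.98871583e-01 -7.44096493e-01]
 [ 4.94996128e-01  5.55570364e-01 -6.68072155e-01]]
{'clock': 0.1, 'qpos': array([-1.39778894,  0.3837535 ,  0.0438752 ,  1.5994361 , -0.0179157 ,
        1.16121146, -0.04990508]), 'qvel': array([ 0.00057684, -0.00161902, -0.00112866, -0.00396681,  0.00159044,
        0.00134837,  0.00023462]), 'effort': array([ 2.65129289e-03, -4.34731579e+01,  1.02950916e+00, -2.50454110e+01,
        1.09484358e-02,  5.41926493e-03, -7.50589265e-06]), 'position': array([173.68298195, 625.52880598, 255.00427259]), 'orientation': array([-1.00068480e-04,  1.34974160e-01,  9.90848383e-01, -1.20351074e-03]), 'force': array([ 0.22148578, -0.10069513, -0.20810665]), 'torque': array([0.05605369, 0.00402646, 0.02127195]), 'grip_force': 0.0, 'grip_width': 0.9973716199601566}
```

View pics/a.png

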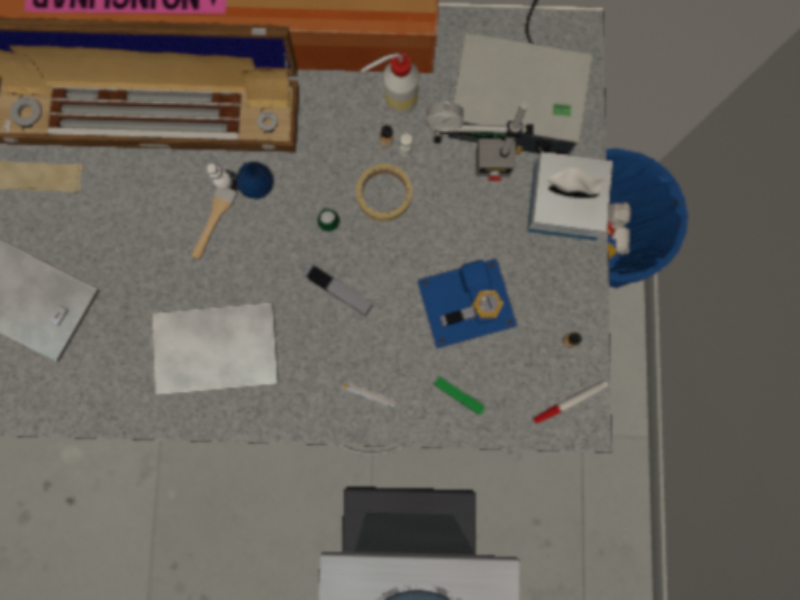

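View pics/b.png

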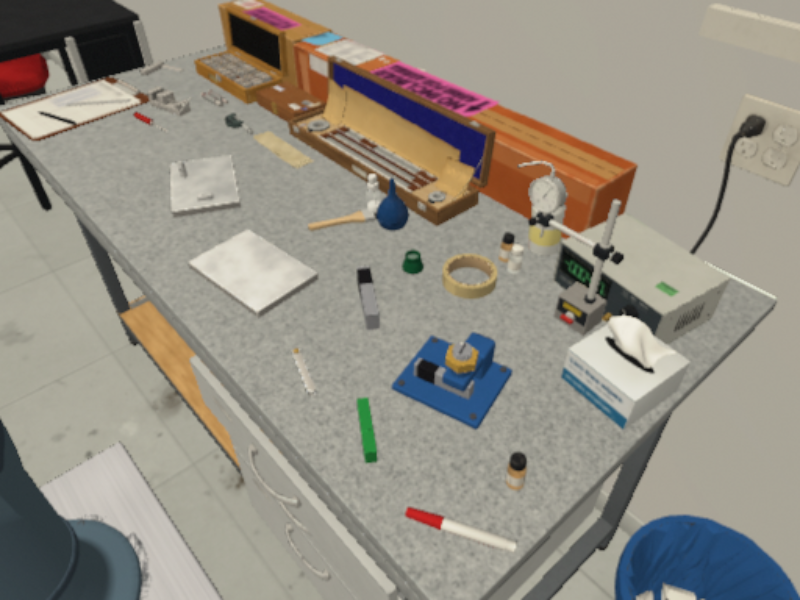

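The top view shows the blue gauge at (468,303), its nut at (488,303) and the block's black sleeve at (455,317). Things that could be taken for the block are the one in the frame at (457,317), a grey one with a black end at (338,290) and a green one at (459,395). The plate could be (214,348) or the one at the left edge (40,300). I choose the block in the frame, and will check sizes next.

```bash
cat > m.py <<'E'
from h import *
a=cap('top'); im=a['image']; P=cloud(a); hsv=cv2.cvtColor(im,cv2.COLOR_BGR2HSV)
def rect(mask,z,name):
    n,l,s,c=cv2.connectedComponentsWithStats(mask.astype(np.uint8))
    for i in range(1,n):
        if s[i,4]<25: continue
        v,u=np.where(l==i); w=np.array([ray(a,x,y,z)[:2] for x,y in zip(u,v)],np.float32)
        r=cv2.minAreaRect(w); zz=P[v,u,2]; print(name,np.round(c[i]*800/512),'ctr',np.round(r[0],1),'size',np.round(r[1],1),'ang',round(r[2],1),'z',np.round(np.percentile(zz,[5,50,95]),1))
H,S,V=[hsv[...,i].astype(int) for i in range(3)]
reg=np.zeros(H.shape,bool); reg[150:270,80:400]=1
blue=(H>100)&(H<125)&(S>130)&reg; blue[:,:250]=0;blue[:,340:]=0
rect(blue&(P[...,2]<25),12,'foot'); rect(blue&(P[...,2]>45),61,'col')
rect((H>10)&(H<30)&(S>110)&reg&(P[...,2]>65),90,'nut')
rect((V<60)&reg,37,'black')
rect((H>45)&(H<80)&(S>120)&reg,20,'green')
m=(P[...,2]>8)&(P[...,2]<50)&(S<60); m[:180]=0;m[260:]=0;m[:,330:]=0; rect(m,15,'grey')
m=(S<60)&(P[...,2]>4); m[:140]=0;m[240:]=0;m[:,65:]=0; rect(m,15,'leftplate')
cv2.imwrite('pics/c.png',cv2.resize(im[160:228,262:336],None,fx=8,fy=8,interpolation=cv2.INTER_CUBIC))
E
python3 m.py
```

```text
foot [460. 306.] ctr [559.  -68.6] size [115.6 135.2] ang 17.1 z [ 7.7 11.4 15.3]
col [476. 277.] ctr [588.2 -80.2] size [58.9 41.1] ang 15.9 z [54.1 59.8 63.4]
nut [486. 304.] ctr [546.6 -92.8] size [39.2 41.5] ang 1.6 z [86.5 90.7 93.9]
black [620. 265.] ctr [ 626.2 -315. ] size [18.  26.6] ang 88.7 z [-802.1 -751.3 -549.5]
black [319. 277.] ctr [590.5 175.8] size [37.3 23.4] ang 59.0 z [22.9 33.8 37.8]
black [453. 317.] ctr [530.4 -46. ] size [17.3 26.5] ang 15.7 z [27.4 36.4 40.4]
black [575. 338.] ctr [ 502.6 -241.6] size [15.2 17.8] ang 1.6 z [48.5 51.6 54.9]
green [459. 395.] ctr [406.4 -57.6] size [86.2 14.7] ang 57.9 z [20.4 24.6 27.9]
grey [ 43. 312.] ctr [534.8 638.4] size [152.8 132.9] ang 65.4 z [10.3 14.2 18.6]
grey [347. 295.] ctr [569.5 135.7] size [102.9  24.4] ang 58.4 z [16.7 33.1 37.6]
grey [214. 348.] ctr [472.  343.2] size [134.2 198.9] ang 6.8 z [10.6 14.2 17.8]
grey [459. 315.] ctr [536.4 -54.9] size [20.7 58.7] ang 23.5 z [28.1 36.6 40.6]
grey [369. 394.] ctr [404.4  87.8] size [91.  12.7] ang 71.5 z [ 8.3 10.6 14.3]
leftplate [ 40. 301.] ctr [543.4 653.5] size [196.1 136.8] ang 63.9 z [ 9.8 14.1 18.4]
```

View pics/c.png

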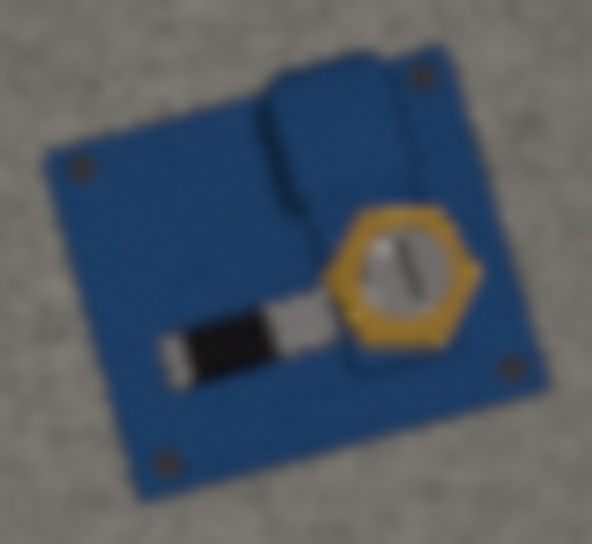

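The crop shows the frame yawed about 16°, the nut with one pair of flats nearly square to world x, the spindle top at (405,270) in the crop and the sleeve at (230,345). The block in the frame is the one I want. One more measurement will give the nut centre and angle, the yaw and a plate check.

```bash
cat > m2.py <<'E'
from h import *
ox,oy=262,160
def w(a,cx,cy,z): return ray(a,(cx+.5)/8-.5+ox,(cy+.5)/8-.5+oy,z)[:2]
a=cap('top')
for n,p in dict(top=((45,155),(440,45)),bot=((140,500),(550,385)),left=((45,155),(140,500)),right=((440,45),(550,385))).items():
    d=w(a,*p[1],12)-w(a,*p[0],12); print(n,np.degrees(np.arctan2(d[1],d[0])),np.linalg.norm(d))
print('foot c',np.mean([w(a,*q,12) for q in((45,155),(440,45),(140,500),(550,385))],0))
print('spindle',w(a,405,268,101))
for c,nm in((a,'top'),(cap('scene'),'scene')):
    P=cloud(c); hsv=cv2.cvtColor(c['image'],cv2.COLOR_BGR2HSV).astype(int); H,S,V=hsv[...,0],hsv[...,1],hsv[...,2]
    near=np.linalg.norm(P[...,:2]-[547,-93],axis=-1)<35
    m=((H>8)&(H<32)&(S>90)&near&(P[...,2]>70)).astype(np.uint8)
    m=cv2.resize(m*255,None,fx=4,fy=4,interpolation=cv2.INTER_CUBIC)>127
    v,u=np.where(m); print(nm,'nut px',u.mean()/4,v.mean()/4,'n',len(u)/16)
    h=cv2.convexHull(np.array([ray(c,x/4,y/4,91)[:2] for x,y in zip(u,v)],np.float32))[:,0]
    th=np.radians(np.arange(0,180,2)); e=[np.ptp(h@[np.cos(t),np.sin(t)]) for t in th]
    print(' widths each 6deg',np.round(e[::3],1)); mid=lambda t:(h@t).max()/2+(h@t).min()/2
    print(' mid x,y',mid(np.array([1,0])),mid(np.array([0,1])))
    st=near&(S<70)&(P[...,2]>92)&(P[...,2]<110); v,u=np.where(st); print(' steel',ray(c,u.mean(),v.mean(),101)[:2],st.sum())
    bl=(V<60)&(np.linalg.norm(P[...,:2]-[530,-46],axis=-1)<30)&(P[...,2]>32); v,u=np.where(bl)
    print(' sleeve top',ray(c,u.mean(),v.mean(),37)[:2],bl.sum())
    for ct in ([472,343],[540,640]):
        q=(np.linalg.norm(P[...,:2]-ct,axis=-1)<160)&(P[...,2]>9)&(P[...,2]<20)&(S<60); n,l,s,cc=cv2.connectedComponentsWithStats(q.astype(np.uint8)); i=1+s[1:,4].argmax()
        v,u=np.where(l==i); r=cv2.minAreaRect(P[v,u,:2].astype(np.float32)); print(' plate',r, c['image'][v,u].mean(0))
E
python3 m2.py
```

```text
top -72.57317464734709 134.96554068264226
bot -72.75175395747742 138.12602339598197
left -163.48257200167222 116.71491644734
right -161.9336755759528 117.13802165360453
foot c [559.60863435 -68.398531  ]
spindle [547.20419294 -92.97464292]
top nut px 312.0076530612245 194.85076530612244 n 147.0
 widths each 6deg [41.7 42.4 43.8 44.8 45.2 45.4 45.4 45.  44.2 43.3 41.9 42.3 43.8 44.8
 45.4 45.5 46.1 46.3 46.  45.2 44.2 44.1 44.8 45.7 46.7 47.1 47.1 46.5
 45.4 43.7]
 mid x,y 545.605224609375 -94.73828887939453
 steel [546.2881284  -93.71879061] 87
 sleeve top [531.23528652 -45.55187567] 68
 plate ((472.3215637207031, 344.4418640136719), (134.39404296875, 199.65701293945312), 6.8809990882873535) [149.3085213  157.82130326 160.80977444]
 plate ((542.9578247070312, 655.66748046875), (186.50704956054688, 134.552734375), 65.274169921875) [129.90522991 136.44155844 138.58266058]
scene nut px 295.0276761968085 231.25739694148936 n 188.0
 widths each 6deg [49.2 49.8 50.2 50.4 50.2 49.4 48.2 48.9 49.7 50.3 50.3 51.  52.1 52.7
 52.8 52.2 51.1 49.6 48.  45.8 43.6 42.6 43.3 44.8 46.7 48.1 49.  49.3
 49.1 48.9]
 mid x,y 539.9055480957031 -101.33395385742188
 steel [542.84241641 -97.6862844 ] 118
 sleeve top [528.09700829 -48.28220132] 67
 plate ((471.362548828125, 343.7767028808594), (136.28746032714844, 202.58428955078125), 6.6153340339660645) [195.56540635 208.55627988 212.67231638]
 plate ((545.7750854492188, 661.5311279296875), (207.81141662597656, 134.23121643066406), 64.11408233642578) [173.55952381 185.26111111 188.72142857]
```

The nut centre is at about (546.8,-93.5), its flats face 0/60/120°, and the frame yaw is about 17°. I move above it now, turning the jaws to 120° so that one grip has the whole clockwise travel.

servo_tool:
  motion: "0.2 -0.36 0 0.253 1;0.2 -0.36 0 0.253 1;0.2 -0.36 0 0.253 1;0.2 -0.36 0 0.253 1;0.2 -0.36 0 0.253 1;0.2 -0.36 0 0.253 1;0.2 -0.36 0 0.253 1;0.2 -0.36 0 0.253 1"

```text
clock: 0.92
position: [334.4, 336.5, 256.4]
orientation: [0.0, -0.26, 0.966, 0.0]
force: [2.0, -0.1, 0.6]
grip_width: 0.998
grip_force: 0.0
```

```bash
python3 - <<'E'
from h import *
b=cap('scene'); i=b['image']
cv2.imwrite('pics/d.png',cv2.resize(i[80:210,90:220],None,fx=4,fy=4,interpolation=cv2.INTER_CUBIC))
E
```

```text
(no output)
```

View pics/d.png

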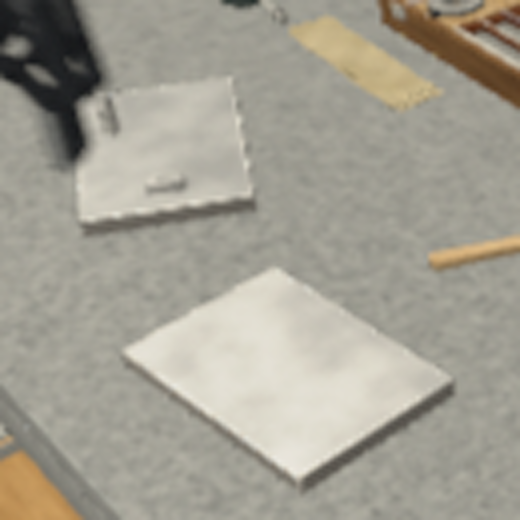

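The crop shows a clean plate at (290,375), which is the right one. The left one at (165,150) is ragged and has parts on it, so it belongs to the background. Continuing to the nut.

servo_tool:
  motion: "0.266 -0.54 0 0 1;0.266 -0.54 0 0 1;0.266 -0.54 0 0 1;0.266 -0.54 0 0 1;0.266 -0.54 0 0 1;0.266 -0.54 0 0 1;0.266 -0.54 0 0 1;0.266 -0.54 0 0 1"

```text
clock: 1.63
position: [481.7, 37.6, 256.6]
orientation: [0.001, -0.259, 0.966, 0.0]
force: [0.3, -0.3, 0.1]
grip_width: 0.998
grip_force: 0.0
```

servo_tool:
  motion: "0.1 -0.2 -0.05 0 1;0.1 -0.2 -0.1 0 1;0.1 -0.2 -0.1 0 1;0.1 -0.2 -0.1 0 1;0.1 -0.2 -0.1 0 1;0.1 -0.2 -0.1 0 1;0.1 -0.2 -0.1 0 1"

```text
clock: 2.22
position: [560.5, -122.6, 175.0]
orientation: [-0.002, -0.257, 0.966, -0.0]
force: [0.7, 0.5, -0.3]
grip_width: 0.999
grip_force: 0.0
```

servo_tool:
  motion: "-0.017 0.036 0 0 1;-0.017 0.036 0 0 1;-0.017 0.036 -0.03 0 1;-0.017 0.036 -0.06 0 1;-0.017 0.036 -0.09 0 1;-0.017 0.036 -0.106 0 1;-0.017 0.036 -0.106 0 1;-0.017 0.036 -0.106 0 1"

```text
clock: 2.88
position: [547.4, -90.5, 91.6]
orientation: [-0.0, -0.26, 0.966, 0.0]
force: [1.3, 0.1, 0.5]
grip_width: 1.004
grip_force: 0.0
```

```bash
python3 - <<'E'
from h import *
b=cap('scene'); i=b['image']; o=get_obs(); print(o['position'],o['torque'],o['force'],o['qpos'])
cv2.imwrite('pics/e.png',cv2.resize(i[170:290,230:370],None,fx=5,fy=5,interpolation=cv2.INTER_CUBIC))
E
```

```text
[548.3971064  -91.15230604  92.55945504] [-0.03832978 -0.04085968  0.0021902 ] [0.50330509 0.29922853 0.64527342] [-0.3399209   0.45568703  0.51507906  1.96791825 -0.30994062  0.79338166
  2.44696404]
```

View pics/e.png

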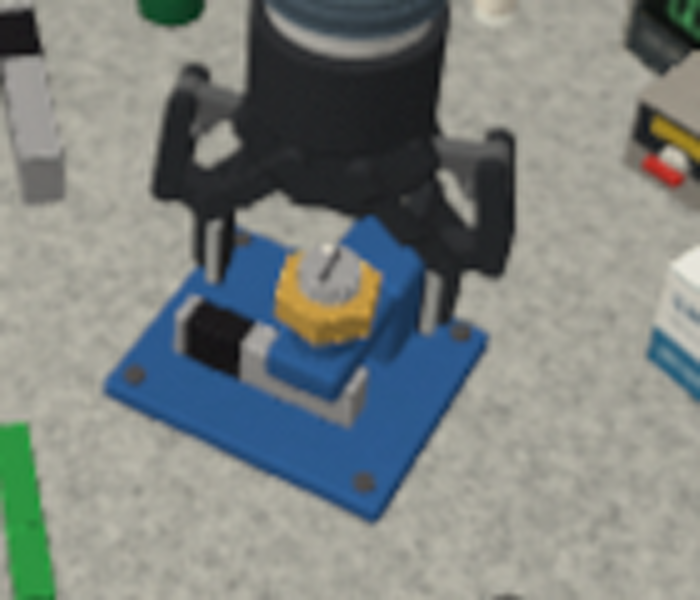

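The picture shows the open fingers straddling the nut, clear of arm and column. I correct by about 2 mm and close.

servo_tool:
  motion: "-0.0012 -0.003 -0.002 0 1;-0.0012 -0.003 -0.002 0 -0.2;-0.0012 -0.003 -0.002 0 -0.2;-0.0012 -0.003 -0.002 0 -0.2;-0.0012 -0.003 -0.002 0 -0.2;-0.0012 -0.003 -0.002 0 -0.2;-0.0012 -0.003 -0.002 0 -0.2;-0.0012 -0.003 -0.002 0 -0.2"
  squeeze: 50

```text
clock: 3.6
position: [546.9, -94.1, 90.6]
orientation: [0.0, -0.259, 0.966, 0.0]
force: [-1.1, 1.3, 6.1]
grip_width: 0.474
grip_force: 50.7
```

```bash
cat > s.py <<'E'
from h import *
o=get_obs(); q=o['orientation']; print(o['clock'],o['position'].round(2),'F',o['force'].round(2),'T',o['torque'].round(3),'yaw',round((2*np.degrees(np.arctan2(q[2],q[1]))-90)%360,2),'q7',o['qpos'][6].round(3),o['grip_width'].round(3),o['grip_force'])
E
python3 s.py
```

```text
Traceback (most recent call last):
  File "s.py", line 2, in <module>
    o=get_obs(); q=o['orientation']; print(o['clock'],o['position'].round(2),'F',o['force'].round(2),'T',o['torque'].round(3),'yaw',round((2*np.degrees(np.arctan2(q[2],q[1]))-90)%360,2),'q7',o['qpos'][6].round(3),o['grip_width'].round(3),o['grip_force'])
                                                                                                                                                                                                                     ^^^^^^^^^^^^^^^^^^^^^
AttributeError: 'float' object has no attribute 'round'
```

servo_tool:
  motion: "0 0 -0.0002 -0.035 -0.2;0 0 -0.0002 -0.07 -0.2;0 0 -0.0003 -0.105 -0.2;0 0 -0.0003 -0.14 -0.2;0 0 -0.0004 -0.175 -0.2;0 0 -0.0004 -0.21 -0.2;0 0 -0.0005 -0.23 -0.2;0 0 -0.0005 -0.23 -0.2"

```text
clock: 4.27
position: [546.8, -94.4, 90.1]
orientation: [-0.0, 0.1, 0.995, -0.0]
force: [-0.9, 1.1, 7.0]
grip_width: 0.47
grip_force: 50.9
```

```bash
sed -i "s/o\['grip_width'\].round(3)/o['grip_width']/" s.py; python3 s.py
```

```text
4.2667 [546.84 -94.37  90.13] F [-0.87  1.07  6.98] T [ 0.038  0.491 -0.007] yaw 78.52 q7 1.83 0.4700535701561736 50.85040995047166
```

servo_tool:
  motion: "0 0 -0.0002 -0.035 -0.2;0 0 -0.0002 -0.07 -0.2;0 0 -0.0003 -0.105 -0.2;0 0 -0.0003 -0.14 -0.2;0 0 -0.0004 -0.175 -0.2;0 0 -0.0004 -0.21 -0.2;0 0 -0.0005 -0.23 -0.2;0 0 -0.0005 -0.23 -0.2"

```text
clock: 4.93
position: [546.6, -94.5, 89.7]
orientation: [-0.0, 0.445, 0.895, -0.0]
force: [-2.7, 1.1, 7.8]
grip_width: 0.47
grip_force: 50.9
```

```bash
python3 s.py
```

```text
4.9333 [546.58 -94.48  89.71] F [-2.68  1.07  7.83] T [ 0.111  0.643 -0.049] yaw 37.12 q7 1.221 0.4696534947046371 50.90552239349563
```

servo_tool:
  motion: "0 0 -0.0001 -0.03 -0.2;0 0 -0.0001 -0.06 -0.2;0 0 -0.0002 -0.08 -0.2;0 0 -0.0002 -0.08 -0.2"

```text
clock: 5.27
position: [546.5, -94.5, 89.6]
orientation: [-0.0, 0.554, 0.833, -0.0]
force: [-3.2, 0.9, 7.0]
grip_width: 0.472
grip_force: 51.0
```

```bash
python3 s.py
```

```text
5.2667 [546.51 -94.48  89.59] F [-3.23  0.85  7.04] T [ 0.127  0.776 -0.056] yaw 22.72 q7 1.011 0.47158901499299477 50.9526840934268
```

servo_tool:
  motion: "0 0 -0.0001 -0.03 -0.2;0 0 -0.0001 -0.06 -0.2;0 0 -0.0002 -0.08 -0.2;0 0 -0.0002 -0.08 -0.2"

```text
clock: 5.6
position: [546.4, -94.4, 89.4]
orientation: [-0.001, 0.654, 0.757, -0.0]
force: [-2.8, 1.0, 8.0]
grip_width: 0.474
grip_force: 51.0
```

```bash
python3 s.py
```

```text
5.6 [546.41 -94.43  89.42] F [-2.8   1.04  7.96] T [ 0.205  0.743 -0.109] yaw 8.32 q7 0.802 0.4735811431639969 51.027335269682226
```

servo_tool:
  motion: "0 0 -0.0001 -0.03 -0.2;0 0 -0.0001 -0.06 -0.2;0 0 -0.0002 -0.06 -0.2;0 0 -0.0002 -0.06 -0.2"

```text
clock: 5.93
position: [546.4, -94.4, 89.4]
orientation: [-0.001, 0.722, 0.692, -0.0]
force: [-2.7, 1.0, 8.7]
grip_width: 0.467
grip_force: 51.1
```

```bash
python3 s.py
```

```text
5.9333 [546.38 -94.38  89.35] F [-2.7   0.97  8.72] T [ 0.312  0.835 -0.01 ] yaw 357.62 q7 0.647 0.4674607658860221 51.05068795090119
```

servo_tool:
  motion: "0 0 -0.0001 -0.03 -0.2;0 0 -0.0001 -0.06 -0.2;0 0 -0.0002 -0.06 -0.2;0 0 -0.0002 -0.06 -0.2"

```text
clock: 6.27
position: [546.3, -94.3, 89.2]
orientation: [-0.001, 0.784, 0.621, -0.0]
force: [-2.6, 0.9, 9.2]
grip_width: 0.473
grip_force: 51.1
```

```bash
python3 s.py
```

```text
6.2667 [546.33 -94.31  89.2 ] F [-2.56  0.92  9.22] T [ 0.373  0.81  -0.064] yaw 346.82 q7 0.49 0.4733658311805862 51.10006762753983
```

servo_tool:
  motion: "0 0 0 -0.03 -0.2;0 0 0 -0.05 -0.2;0 0 0 -0.05 -0.2"

```text
clock: 6.52
position: [546.3, -94.2, 89.2]
orientation: [-0.001, 0.83, 0.557, -0.0]
force: [-2.9, 2.2, 8.0]
grip_width: 0.471
grip_force: 51.1
```

```bash
python3 s.py
```

```text
6.5167 [546.34 -94.23  89.15] F [-2.87  2.16  8.02] T [ 0.425  0.833 -0.021] yaw 337.72 q7 0.356 0.4708658283925072 51.126997133851546
```

servo_tool:
  motion: "0 0 0 -0.03 -0.2;0 0 0 -0.05 -0.2;0 0 0 -0.05 -0.2"

```text
clock: 6.77
position: [546.3, -94.2, 89.1]
orientation: [-0.001, 0.872, 0.49, -0.0]
force: [-3.7, 1.7, 8.9]
grip_width: 0.469
grip_force: 51.1
```

```bash
python3 s.py
```

```text
6.7667 [546.31 -94.21  89.09] F [-3.73  1.67  8.92] T [ 0.48   0.785 -0.043] yaw 328.72 q7 0.224 0.46932584080800643 51.11681995967956
```

servo_tool:
  motion: "0 0 0 -0.03 -0.2;0 0 0 -0.05 -0.2;0 0 0 -0.05 -0.2"

```text
clock: 7.02
position: [546.3, -94.2, 89.0]
orientation: [-0.001, 0.907, 0.42, -0.0]
force: [-2.4, 1.6, 7.6]
grip_width: 0.474
grip_force: 51.1
```

```bash
python3 s.py
```

```text
7.0167 [546.31 -94.18  89.04] F [-2.4   1.59  7.61] T [0.436 0.725 0.005] yaw 319.71 q7 0.091 0.47361431442974916 51.06874027960657
```

servo_tool:
  motion: "0 0 0 -0.03 -0.2;0 0 0 -0.05 -0.2;0 0 0 -0.05 -0.2"

```text
clock: 7.27
position: [546.3, -94.1, 89.0]
orientation: [-0.001, 0.937, 0.349, -0.001]
force: [-3.1, 0.2, 7.9]
grip_width: 0.475
grip_force: 51.5
```

```bash
python3 s.py
```

```text
7.2667 [546.34 -94.09  88.99] F [-3.08  0.22  7.93] T [0.499 0.702 0.098] yaw 310.8 q7 -0.042 0.47497001650297416 51.54201290140918
```

servo_tool:
  motion: "0 0 0 -0.03 -0.2;0 0 0 -0.05 -0.2;0 0 0 -0.05 -0.2"

```text
clock: 7.52
position: [546.4, -94.0, 89.0]
orientation: [-0.0, 0.962, 0.274, -0.001]
force: [-2.6, 1.2, 8.1]
grip_width: 0.472
grip_force: 52.1
```

```bash
python3 s.py
```

```text
7.5167 [546.35 -94.02  88.95] F [-2.57  1.18  8.05] T [0.457 0.694 0.173] yaw 301.84 q7 -0.176 0.47196559957496637 52.10906329593854
```

servo_tool:
  motion: "0 0 0 -0.02 -0.2;0 0 0 -0.04 -0.2"

```text
clock: 7.68
position: [546.4, -94.0, 89.0]
orientation: [-0.001, 0.977, 0.213, -0.001]
force: [-2.5, 1.5, 7.2]
grip_width: 0.473
grip_force: 54.0
```

```bash
python3 s.py
```

```text
7.6833 [546.36 -94.    88.99] F [-2.51  1.52  7.19] T [0.315 0.581 0.544] yaw 294.65 q7 -0.285 0.4733206934319748 53.974092768039554
```

servo_tool:
  motion: "0 0 0 0 -0.2;0 0 0 0 -0.2;0 0 0 0 -0.2;0 0 0 0 -0.2;0 0 0 0 -0.2;0 0 0 0 -0.2"

```text
clock: 8.18
position: [546.3, -94.0, 89.0]
orientation: [-0.001, 0.977, 0.214, -0.001]
force: [-2.0, 1.4, 6.7]
grip_width: 0.472
grip_force: 52.4
```

```bash
python3 s.py
```

```text
8.1833 [546.32 -94.03  88.96] F [-2.02  1.4   6.75] T [0.422 0.588 0.337] yaw 294.73 q7 -0.284 0.47171766012096844 52.40204476896906
```

servo_tool:
  motion: "0 0 0 0 -0.2;0 0 0 0 -0.2;0 0 0 0 -0.2;0 0 0 0 -0.2;0 0 0 0 -0.2;0 0 0 0 -0.2;0 0 0 0 -0.2;0 0 0 0 -0.2"

```text
clock: 8.85
position: [546.4, -94.0, 89.0]
orientation: [-0.001, 0.977, 0.214, -0.0]
force: [-3.4, 0.9, 6.2]
grip_width: 0.469
grip_force: 52.4
```

```bash
python3 s.py
```

```text
8.85 [546.36 -94.03  88.98] F [-3.38  0.91  6.17] T [0.45  0.551 0.244] yaw 294.73 q7 -0.284 0.4688760364685402 52.40288476663409
```

servo_tool:
  motion: "0 0 0 -0.01 -0.2;0 0 0 -0.02 -0.2"

```text
clock: 9.02
position: [546.4, -93.9, 89.0]
orientation: [-0.001, 0.983, 0.184, -0.001]
force: [-3.0, 1.2, 6.5]
grip_width: 0.473
grip_force: 54.2
```

```bash
python3 s.py
```

```text
9.0167 [546.38 -93.95  88.98] F [-3.04  1.24  6.5 ] T [0.331 0.568 0.611] yaw 291.15 q7 -0.338 0.4728600349567934 54.18616434442811
```

servo_tool:
  motion: "0 0 0 0 -0.2;0 0 0 0 -0.2;0 0 0 0 -0.2;0 0 0 0 -0.2;0 0 0 0 -0.2;0 0 0 0 -0.2;0 0 0 0 -0.2;0 0 0 0 -0.2"

```text
clock: 9.68
position: [546.4, -94.0, 89.0]
orientation: [-0.001, 0.983, 0.184, -0.001]
force: [-2.4, 1.1, 6.7]
grip_width: 0.47
grip_force: 53.4
```

```bash
python3 s.py
```

```text
9.6833 [546.37 -93.96  88.96] F [-2.41  1.12  6.67] T [0.4   0.55  0.519] yaw 291.19 q7 -0.338 0.4701374541004654 53.38258523144759
```

servo_tool:
  motion: "0 0 0 0 -0.2;0 0 0 0 -0.2;0 0 0 0 -0.2;0 0 0 0 -0.2;0 0 0 0 -0.2;0 0 0 0 -0.2;0 0 0 0 -0.2;0 0 0 0 -0.2"

```text
clock: 10.35
position: [546.4, -94.0, 89.0]
orientation: [-0.001, 0.983, 0.184, -0.001]
force: [-2.3, 0.6, 5.8]
grip_width: 0.471
grip_force: 53.4
```

```bash
python3 s.py
```

```text
10.35 [546.4  -93.99  88.97] F [-2.33  0.58  5.85] T [0.4   0.553 0.492] yaw 291.19 q7 -0.338 0.4709037144174218 53.38322891795542
```

The torque came on near yaw 319°. We are now about 0.5 rad past contact, with 0.65 Nm while turning, so the nut is nipped up. I release it and rise.

servo_tool:
  motion: "0 0 0 0 0.3;0 0 0 0 0.8;0 0 0 0 1;0 0 0 0 1;0 0 0.02 0 1;0 0 0.06 0 1;0 0 0.1 0 1;0 0 0.1 0 1"

```text
clock: 11.02
position: [550.0, -96.3, 173.9]
orientation: [0.002, 0.983, 0.182, 0.004]
force: [-0.0, -0.1, 1.5]
grip_width: 1.001
grip_force: 0.0
```

servo_tool:
  motion: "-0.011 0.036 0 0.477 1;-0.022 0.072 0 0.477 1;-0.022 0.072 0 0.477 1;-0.022 0.072 0 0.477 1;-0.022 0.072 0 0.477 1;-0.022 0.072 0 0.477 1;-0.022 0.072 0 0.477 1;-0.022 0.072 0 0.477 1"

```text
clock: 11.68
position: [528.8, -36.6, 168.1]
orientation: [0.0, 0.773, 0.634, -0.0]
force: [-0.2, -0.6, -0.9]
grip_width: 0.999
grip_force: 0.0
```

```bash
python3 s.py; python3 - <<'E'
from h import *
c=cap('scene'); d=c['R'].T@np.array([(273-c['cx'])/c['fx'],(226.6-c['cy'])/c['fy'],1])
for z in (55,60,65,70,75,80,85): print(z,(c['C']+d*(z-c['C'][2])/d[2]-[548,-91,0]).round(1))
cv2.imwrite('pics/f.png',cv2.resize(c['image'][150:290,220:380],None,fx=5,fy=5,interpolation=cv2.INTER_CUBIC)[:600])
E
```

```text
11.6833 [528.79 -36.64 168.09] F [-0.23 -0.57 -0.95] T [-0.018  0.006  0.028] yaw 348.67 q7 0.339 0.9994865973956665 0.0
55 [-15.6  49.1  55. ]
60 [-18.9  45.9  60. ]
65 [-22.1  42.6  65. ]
70 [-25.4  39.4  70. ]
75 [-28.6  36.1  75. ]
80 [-31.9  32.8  80. ]
85 [-35.1  29.6  85. ]
```

View pics/f.png

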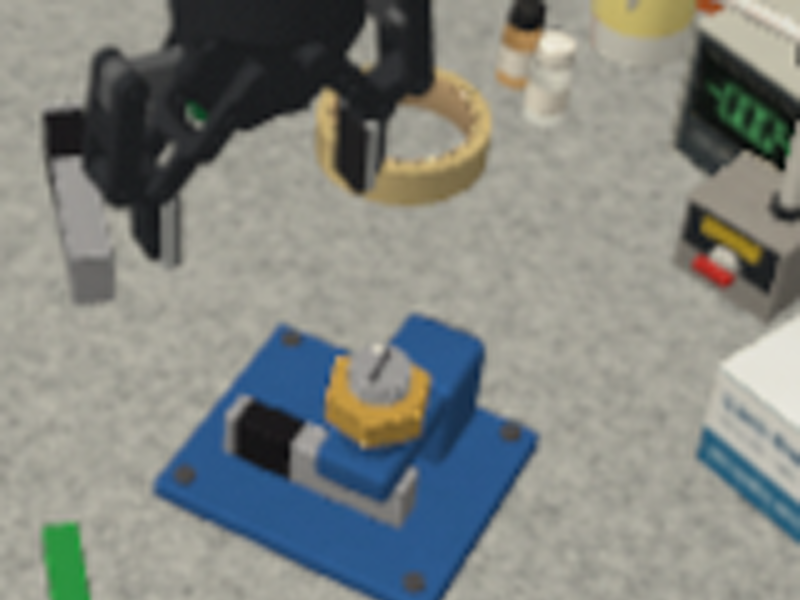

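The picture shows the nut down, the block untouched and the open fingers beyond the sleeve. I finish the turn and go down to TCP z of about 50.

servo_tool:
  motion: "0 0 0 0.157 1;0 0 0 0.157 1;0 0 -0.03 0.157 1;0 0 -0.06 0.157 1;0 0 -0.09 0.157 1;0 0 -0.12 0.157 1;0 0 -0.125 0.157 1;0 0 -0.125 0.157 1"

```text
clock: 12.4
position: [527.3, -36.9, 66.8]
orientation: [-0.001, 0.599, 0.801, -0.002]
force: [-0.4, -1.0, 0.2]
grip_width: 1.004
grip_force: 0.0
```

```bash
python3 s.py; python3 - <<'E'
from h import *
c=cap('top')
cv2.imwrite('pics/g.png',cv2.resize(cap('scene')['image'][150:270,220:360],None,fx=5,fy=5,interpolation=cv2.INTER_CUBIC))
E
```

```text
12.4 [527.26 -36.91  66.82] F [-0.41 -1.04  0.17] T [0.041 0.06  0.003] yaw 16.46 q7 0.854 1.0039306358414917 0.0
```

View pics/g.png

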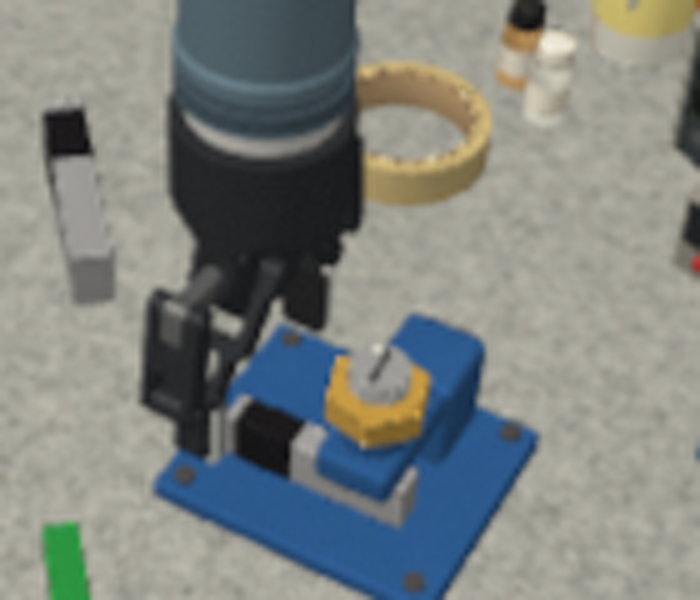

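The fingers straddle the block's end with the body clear of the nut. I shift in by 4 mm, go down and close.

servo_tool:
  motion: "0.0035 -0.0045 -0.01 0.003 1;0.0035 -0.0045 -0.022 0.003 1;0.0035 -0.0045 -0.022 0.003 0;0.0035 -0.0045 -0.022 0.003 -0.4;0.0035 -0.0045 -0.022 0.003 -0.4;0.0035 -0.0045 -0.022 0.003 -0.4;0.0035 -0.0045 -0.022 0.003 -0.4;0.0035 -0.0045 -0.022 0.003 -0.4"
  squeeze: 25

```text
clock: 13.17
position: [531.9, -40.3, 51.0]
orientation: [0.0, 0.594, 0.805, 0.0]
force: [0.3, 0.1, 0.4]
grip_width: 0.299
grip_force: 0.0
```

```bash
python3 s.py; python3 - <<'E'
from h import *
cv2.imwrite('pics/i.png',cv2.resize(cap('scene')['image'][170:270,230:350],None,fx=6,fy=6,interpolation=cv2.INTER_CUBIC))
E
```

```text
13.1667 [531.95 -40.25  51.05] F [0.3  0.07 0.44] T [ 0.022 -0.031  0.028] yaw 17.13 q7 0.891 0.2992735679224396 0.0
```

View pics/i.png

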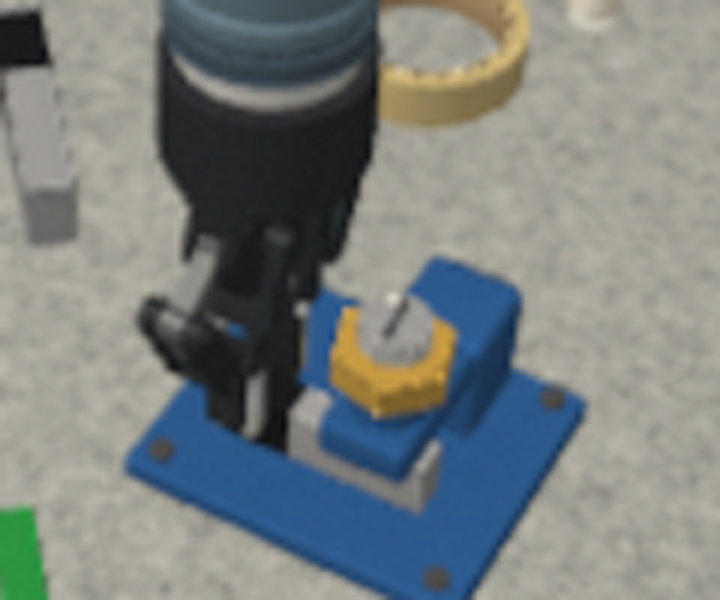

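The half-closed fingers straddle the sleeve, pad at about (260,405). Closing.

servo_tool:
  motion: "-0.002 -0.0006 0 0 -0.4;-0.002 -0.0006 0 0 -0.5;-0.002 -0.0006 0 0 -0.6;-0.002 -0.0006 0 0 -0.7;-0.002 -0.0006 0 0 -0.8;-0.002 -0.0006 0 0 -0.8;-0.002 -0.0006 0 0 -0.8;-0.002 -0.0006 0 0 -0.8"
  squeeze: 40

```text
clock: 13.88
position: [530.3, -40.8, 51.0]
orientation: [0.0, 0.594, 0.804, 0.0]
force: [-0.6, 0.6, 3.8]
grip_width: 0.173
grip_force: 41.1
```

```bash
python3 s.py
```

```text
13.8833 [530.32 -40.81  51.  ] F [-0.62  0.57  3.79] T [ 0.055  0.161 -0.012] yaw 17.12 q7 0.892 0.17339762761572713 41.08386754989624
```

servo_tool:
  motion: "-0.0009 0.003 0.0001 0 -0.8;-0.0018 0.006 0.0001 0 -0.8;-0.0027 0.009 0.0001 0 -0.8;-0.0037 0.012 0.0001 0 -0.8"

```text
clock: 14.22
position: [527.4, -31.5, 51.0]
orientation: [0.001, 0.594, 0.804, -0.0]
force: [1.4, -1.6, 0.9]
grip_width: 0.171
grip_force: 40.8
```

```bash
python3 s.py
```

```text
14.2167 [527.4  -31.55  51.01] F [ 1.38 -1.57  0.89] T [-0.366 -0.162 -0.031] yaw 17.1 q7 0.875 0.17124589108841531 40.82467496395111
```

servo_tool:
  motion: "-0.0018 0.006 0 0 -0.8;-0.0037 0.012 0 0 -0.8;-0.0055 0.018 0 0 -0.8;-0.0073 0.024 0 0 -0.8;-0.0092 0.03 0 0 -0.8;-0.011 0.036 0 0 -0.8;-0.0129 0.042 0 0 -0.8;-0.0129 0.042 0 0 -0.8"

```text
clock: 14.88
position: [516.6, 3.9, 51.0]
orientation: [-0.001, 0.593, 0.805, 0.0]
force: [-0.6, -0.2, 4.4]
grip_width: 0.174
grip_force: 41.2
```

```bash
python3 s.py; python3 - <<'E'
from h import *
c=cap('scene')
cv2.imwrite('pics/j.png',cv2.resize(c['image'][150:270,220:360],None,fx=5,fy=5,interpolation=cv2.INTER_CUBIC))
E
```

```text
14.8833 [516.59   3.93  50.97] F [-0.62 -0.16  4.39] T [-0.14   0.064 -0.012] yaw 17.22 q7 0.813 0.17400385034246896 41.17350518703461
```

View pics/j.png

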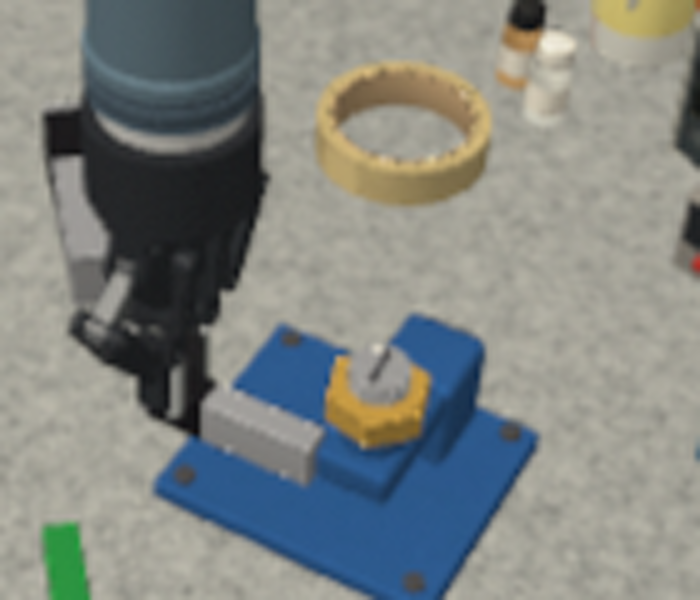

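The block's inner end at (310,450) is now clear of the spindle, and its centre is about 70 mm out. I pull 15 mm more, firm the grip and lift.

servo_tool:
  motion: "-0.002 0.007 0 0 -0.8;-0.004 0.013 0 0 -0.8;-0.006 0.019 0 0 -0.8;-0.006 0.019 0 0 -0.8;-0.006 0.019 0.015 0 -0.8;-0.006 0.019 0.04 0 -0.8;-0.006 0.019 0.07 0 -0.8;-0.006 0.019 0.08 0 -0.8"
  squeeze: 80

```text
clock: 15.6
position: [512.6, 18.2, 116.9]
orientation: [-0.0, 0.594, 0.804, 0.001]
force: [1.4, 0.2, -1.7]
grip_width: 0.157
grip_force: 80.7
```

servo_tool:
  motion: "-0.0076 0.055 0 0 -0.8;-0.015 0.105 0 0 -0.8;-0.0225 0.155 0 0 -0.8;-0.03 0.205 0 0 -0.8;-0.0375 0.255 0 0 -0.8;-0.045 0.305 0 0 -0.8;-0.0525 0.355 0 0 -0.8;-0.06 0.4 0 0 -0.8"

```text
clock: 16.27
position: [461.5, 341.0, 114.0]
orientation: [-0.001, 0.593, 0.805, -0.001]
force: [-0.4, 0.1, -2.6]
grip_width: 0.156
grip_force: 80.6
```

servo_tool:
  motion: "-0.001 0.025 0 0 -0.8;-0.001 0.04 0 0 -0.8;-0.001 0.04 0 0 -0.8;-0.001 0.04 0 0 -0.8"

```text
clock: 16.6
position: [463.0, 368.4, 114.4]
orientation: [0.0, 0.594, 0.805, -0.001]
force: [1.0, -0.0, -3.3]
grip_width: 0.155
grip_force: 80.6
```

```bash
python3 s.py; cat > k.py <<'E'
from h import *
c=cap('scene');P=cloud(c); o=get_obs()['position']
hsv=cv2.cvtColor(c['image'],cv2.COLOR_BGR2HSV)
E
python3 - <<'E'
from h import *
c=cap('scene')
cv2.imwrite('pics/k.png',cv2.resize(c['image'][80:230,80:260],None,fx=4,fy=4,interpolation=cv2.INTER_CUBIC))
E
```

```text
16.6 [462.97 368.36 114.37] F [ 0.99 -0.04 -3.32] T [ 0.005 -0.001  0.021] yaw 17.13 q7 0.089 0.1552859608446108 80.55218696594238
```

View pics/k.png

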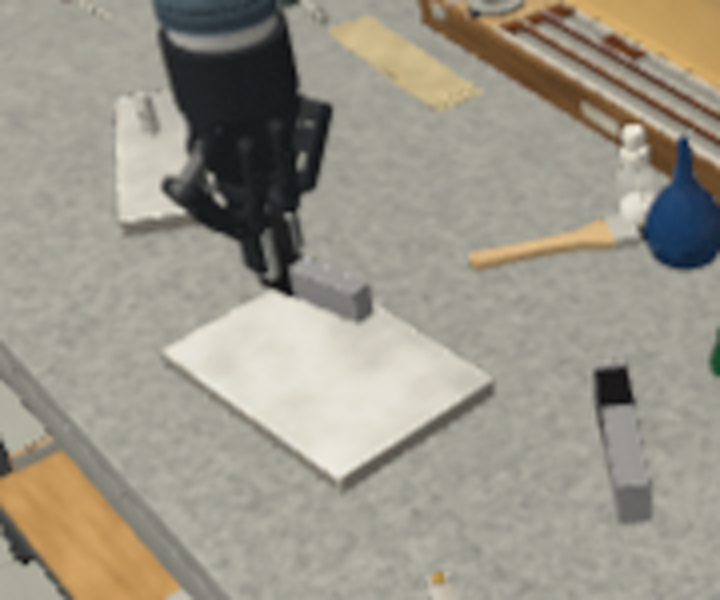

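The block is held level over the plate (330,290). Lowering.

servo_tool:
  motion: "0 0 -0.03 0 -0.8;0 0 -0.055 0 -0.8;0 0 -0.068 0 -0.8;0 0 -0.072 0 -0.8;0 0 -0.0745 0 -0.8;0 0 -0.0755 0 -0.8;0 0 -0.0755 0 -0.8"

```text
clock: 17.23
position: [464.2, 369.4, 55.4]
orientation: [0.0, 0.594, 0.804, 0.001]
force: [-1.2, 0.9, -3.0]
grip_width: 0.156
grip_force: 80.5
```

```bash
python3 s.py
```

```text
17.2333 [464.24 369.44  55.41] F [-1.24  0.91 -2.96] T [ 0.12  -0.009 -0.015] yaw 17.07 q7 0.142 0.15559791033637693 80.49556374549866
```

servo_tool:
  motion: "0 0 -0.001 0 -0.8;0 0 -0.002 0 -0.8;0 0 -0.002 0 -0.8"

```text
clock: 17.48
position: [464.2, 370.2, 54.2]
orientation: [0.0, 0.594, 0.805, 0.001]
force: [-0.1, 0.4, 3.1]
grip_width: 0.156
grip_force: 81.2
```

```bash
python3 s.py
```

```text
17.4833 [464.2  370.16  54.23] F [-0.12  0.36  3.06] T [-0.093  0.18   0.009] yaw 17.14 q7 0.144 0.1563427852085384 81.19015216827393
```

Touched down (Fz went from -3 to +3). I release and rise.

servo_tool:
  motion: "0 0 0 0 -0.6;0 0 0 0 -0.3;0 0 0 0 0;0 0 0 0 0;0 0 0.02 0 0;0 0 0.06 0 0;0 0 0.1 0 0;0 0 0.1 0 0"

```text
clock: 18.15
position: [467.9, 371.3, 140.0]
orientation: [0.001, 0.594, 0.804, 0.006]
force: [1.3, 1.1, 0.5]
grip_width: 0.501
grip_force: 0.0
```

servo_tool:
  motion: "0 0 0.04 0 0;0.0 0.04 0.08 0 0;0 0.08 0.1 0 0;0 0.12 0.12 0 0;0 0.16 0.12 0 0;0 0.2 0.12 0 0;0 0.2 0.12 0 0;0 0.2 0.12 0 0"

```text
clock: 18.82
position: [461.8, 532.6, 228.9]
orientation: [0.0, 0.592, 0.806, 0.0]
force: [-0.3, -0.8, -0.2]
grip_width: 0.503
grip_force: 0.0
```

```bash
python3 s.py; python3 - <<'E'
from h import *
for n in('top','scene'):
    a=cap(n);P=cloud(a);V=a['image'].max(2); 
    m=(abs(P[...,0]-472)<70)&(abs(P[...,1]-344)<95)&(P[...,2]>28)&(P[...,2]<60)
    p=P[m]; r=cv2.minAreaRect(p[:,:2].astype(np.float32)); print(n,r,np.percentile(p[:,2],[5,50,95]))
    q=np.linalg.norm(P[...,:2]-[546.5,-94],axis=-1)<22; print(np.percentile(P[q][:,2],[50,90]))
    S=cv2.cvtColor(a['image'],cv2.COLOR_BGR2HSV)[...,1]
    st=(np.linalg.norm(P[...,:2]-[546.5,-94],axis=-1)<35)&(S<70)&(P[...,2]>92)&(P[...,2]<110); v,u=np.where(st); print(' steel',ray(a,u.mean(),v.mean(),101)[:2])
E
```

```text
18.8167 [461.77 532.62 228.92] F [-0.35 -0.81 -0.18] T [-0.087 -0.04   0.016] yaw 17.43 q7 -0.174 0.5028708296073381 0.0
top ((473.58489990234375, 340.90509033203125), (17.118024826049805, 92.0), 18.319324493408203) [33.28609484 38.9387293  42.65823837]
[ 89.41425588 101.18825581]
 steel [546.08959363 -93.60988928]
scene ((472.5282287597656, 339.9710388183594), (20.15859603881836, 92.62908935546875), 16.672792434692383) [29.43302628 38.32376352 41.2388088 ]
[ 76.17216835 100.52731917]
 steel [542.55599019 -97.13613012]
```

```bash
python3 -c "
from h import *
print(order.sign_off())"
```

```text
the job is handed in; nothing more can be done
None
```

The job is handed in, but no verdict came back: I nipped the jam nut up about 0.5 rad past first touch by torque and saw no sign of the spindle moving. I drew the gauge block out level and laid it flat and released within about 4 mm of the reference plate's centre, at 18.8 s; I did not re-measure the vial, loupe and feeler gauge, but the arm stayed clear of them.

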